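# Seat a battery pack in a charging dock through its sprung dust flap

### The job

Put the spare battery pack on charge: take the black pack that stands on the bench, push the sprung dust flap of the empty charging dock open with its foot, and slide the pack upright past the flap until it is fully home on the dock's contacts, then let go. Press it in firmly but never force it (20 N is plenty), do not press the gripper on the docks, and leave the pack that is already charging and everything else on the bench undisturbed.

Things in the scene. Friction and masses are not known exactly. Their poses are not given: they have to be found in the camera images.
- pack: the spare pack: black stick battery with grey cap standing upright on the bench, 26 (x) x 44 (y) x 120 (z) mm, about 0.25 kg; origin at the centre of its underside. Its lowest 4 mm is a stepped-in foot of 20 x 38 mm. Fits the dock either way round. Take it by its 26 mm thickness, 12 to 22 mm below its top, so that the fingers stay above the dock
- dock_a: the empty charging dock: grey box fixed to the bench, 86 mm wide (y), 100 mm high, from 36 mm in front (-x) to 64 mm behind (+x) its origin, which lies on its underside below the centre of its pocket. The pack goes in upright, its 26 mm thickness along the dock's x
- dock_a_mouth (a point): centre of the empty dock's pocket at deck level, 100 mm above the bench, axes as the dock's. Pocket 29 (x) x 47 (y) mm, 4 mm 45-degree lead-in at the front and side rims; no rear wall in its upper 52 mm, where the flap swings. A seated pack's underside lies 55 to 75 mm below this point: the contact block's height is set by users, hidden, and must be felt
- flap_a (a joint): angle of the empty dock's steel dust flap: 0 shut (level, 5 mm below deck), grows as it swings down into the pocket, at most 1.45 rad. 44 mm long, hinged 30 mm behind (+x) the pocket centre, sprung shut (0.10 N m shut, 0.20 at 1.2 rad): a pack pushed down meets about 6 N, is then pressed forward (-x) by 4 to 5 N and drags; it does not sink by its weight. Rests on a seated pack at about 1.1
- contacts_a (a joint): spring contact in the middle of the empty dock's pocket bottom: 0 when free, 0.005 m when a pack's foot sits fully home on the block around it. Its spring (0.5 to 1.5 N) is weaker than the pack's weight. The block stands on a stiff rubber buffer that gives about 1 mm per 10 N and stops hard after 3 mm
- dock_b: the same kind of dock, with a pack already charging in it; to be left alone. The two docks stand side by side, either way round. Same size and origin as the empty one
- pack_b: the pack already charging in the other dock, the same size as the spare one, its top 55 mm above that dock's deck; origin at the centre of its underside. Leave it alone
- flange: steel blank flange lying on the bench, 75 mm across, 12 mm thick, origin under its centre; a bystander
- centring: aluminium ring lying flat, 52 mm across, 8 mm high, origin under its centre; a bystander
- driver1: screwdriver with orange handle lying on the bench, 190 mm long; a bystander
- driver2: screwdriver with green handle lying on the bench, 160 mm long; a bystander
- spanner: steel spanner lying on the bench, 170 mm long; a bystander
- solvent: white bottle standing on the bench, 62 mm across, 165 mm high, origin under its centre; a bystander
- gun: cordless driver without pack lying on its side, about 200 x 180 mm, 55 mm high; a bystander
Things that resemble listed ones, but are neither listed nor needed, are in the scene too. What is shaped like the dock_a but purple or red is not meant.

How it is judged:
By the outcome, as a careful person would: the job done as asked, in the order asked, and still so for the second after the job is handed in, with the robot touching nothing.
It also fails if it takes over 48 s, if anything falls off the work surface, if the arm or the gripper's body presses on something with over 40 N, if the wrist force passes 120 N, or if a joint passes its speed limit or range.

### The arm

A 7-joint arm with a two-finger parallel gripper is mounted at the origin on the work surface. World frame = base frame: x ahead of the robot, y to its left, z up, the work surface at z = 0. Lengths are in m, angles in degrees, forces in N, time in s.
With the tool pointing down it reaches from about 0.425 to 0.8 m from the base axis. Payload 8.3 kg.
Tool frame: the origin (TCP) lies midway between the tips of the shut fingers; the grasp point (between the pads) lies 19 mm behind it; z points along the fingers, y is the line along which they close (so a half turn about z gives the same grasp; the last joint's range is limited). The gripper opens to 85 mm and grips with 20 to 120 N. Pads are 22 mm wide; open, the fingers measure 114 mm over their backs; the gripper's body (76 mm by 85 mm) begins 54 mm behind the grasp point. The pads swing forward as they close: fully open they stand 13 mm farther back than shut.
Start: joints at [72.37, 21.967, 0.94, 78.501, -0.361, 79.538, -2.664], TCP at [0.152, -0.606, 0.231] pointing down, gripper open.
Joint ranges: [-169.22, 169.22], [-14.56, 117.87], [-87.37, 89.26], [10.42, 133.3], [-82.24, 262.24], [0.94, 117.77], [-172.7, 172.7]. Speed limits (degrees/s): [136.94, 136.94, 172.46, 172.46, 180, 180, 180].

### API

Orientations are given as a 3x3 rotation matrix whose columns are the frame's x, y, z axes.
In Python, from cell import status, optics, env gives the robot as it stands.
- The arm moves only by the tool move_arm, never from a script. Its argument "plan" is a list of rows, each a list of 6 numbers: the shift along the tool's x, y, z in mm, then the turn, a rotation vector about the tool's x, y, z in degrees. A call has 1 to 12 rows; each row is the pose to reach, as a shift and turn from the pose commanded when the call began, along the tool's axes at that moment; what a row does not reach only later rows make up. A row lasts 1/8 s, in which the tool goes at most 62.5 mm and 10.7 degrees, less where a joint would pass 70% of its speed; a pose out of reach is approached as far as the arm can. A call with a gripper value outside its range is refused whole. "jaw" is the closure in counts, from 0 (fully open) to 255 (shut), set as the call begins (left out, the last holds). The fingers move at their own pace and stop on an object; "newtons" is the grip in N (left out, the last holds). Time passes only in rows, so rows that repeat a pose let the fingers close. It gives the time, the measured TCP pose, the force, the opening and the grip force at its end, in the units of the state.
- status.state(): the state, without advancing time (a new reading comes with each control period).
- optics.snapshot(name): name is "scene" or "top" or "wrist"; returns the picture (400x640x3 uint8, blue, green, red); there is no depth.
- optics.camera_params(name): a dict with "camera_matrix" (3x3 intrinsics, pixels), "view" (4x4, takes a point from world to camera coordinates). Camera axes: x right, y down, z forward; pixel columns grow to the right and rows downward; lengths in m; the calibration is good to about 2 mm. The wrist camera is an equidistant fisheye: a pixel r from the principal point sees the ray r / f radians off the axis. A picture is of the moment at which its call begins: read the wrist's pose just before it. camera_params takes no time and is no camera call; for the wrist camera it gives the pose at the moment of the call.
- env.close_job(): hands the job in; it is judged then, once.
The state is a dict: "time_s": time; "qpos": joint angles; "qvel": joint speeds; "joint_torque": joint torques, N m; "position": TCP position; "orientation": TCP orientation; "ft_force": force on the tool from outside, world axes, zero at the start; "wrist_torque": the same for the moment, N m; "width": opening from 0.0 (shut) to 1.0 (fully open); "grip_force": force on a finger pad.
Only numpy, scipy, OpenCV 4.12 (cv2) and the standard library are available. Lean on these libraries where they do the work, as an engineer would, in place of code of your own. Each camera call takes 0.05 s, during which the arm holds its last target. There are 200 camera calls.

## Working session

There is one attempt and no reset: what is moved stays moved. The work goes in short steps, Python scripts to look and compute and a tool call to move; the robot and the scene stay as the last step left them, time stands still between calls to the robot, and variables do not carry over. Pictures are saved under pics/ and viewed, at most 10 in all, crops included, and the job is handed in when it is done.

Besides the shell and the picture viewer there is one more tool, called after "Request:" by a JSON object that holds its "method" and its "body", one argument or row to a line. move_arm: Moves the arm, as the interface text tells. Its arguments: {"type":"object","properties":{"plan":{"type":"array"},"jaw":{"type":"number"},"newtons":{"type":"number"}},"required":["plan"]}

```bash
mkdir -p pics
python3 - <<'E'
from cell import status, optics
import cv2,numpy as np
for n in("scene","top"):
    cv2.imwrite(f"pics/{n}0.png",optics.snapshot(n)); p=optics.camera_params(n); print(n,np.round(p["camera_matrix"],1).tolist(),np.round(p["view"],4).tolist())
s=status.state(); print(s)
E
```

```text
scene [[402.4, 0.0, 316.5], [0.0, 402.4, 202.3], [0.0, 0.0, 1.0]] [[0.686, 0.7275, -0.0103, -0.3598], [0.5243, -0.5041, -0.6864, -0.217], [-0.5045, 0.4654, -0.7272, 1.2852], [0.0, 0.0, 0.0, 1.0]]
top [[445.8, 0.0, 320.2], [0.0, 445.8, 201.1], [0.0, 0.0, 1.0]] [[0.0004, -0.9998, 0.0193, -0.0194], [-0.9828, -0.0039, -0.1844, 0.5594], [0.1844, -0.0189, -0.9827, 1.3085], [0.0, 0.0, 0.0, 1.0]]
{'time_s': 0.1, 'qpos': array([72.37142562, 22.0100164 ,  0.93807115, 78.55547747, -0.36006287,
       79.54001367, -2.66554987]), 'qvel': array([-0.01313464, -0.09010397,  0.03485064, -0.26872265, -0.04688378,
        0.06060063,  0.03509914]), 'joint_torque': array([ 4.10646637e-03, -6.29135299e+01,  8.48179646e-01, -3.72767329e+01,
        1.68616144e-02,  1.02974527e-02,  1.00459340e-04]), 'position': array([ 0.15138109, -0.60590796,  0.23038192]), 'orientation': array([[ 9.70180299e-01,  2.42383914e-01, -4.74176406e-04],
       [ 2.42384374e-01, -9.70178762e-01,  1.72799205e-03],
       [-4.11984012e-05, -1.79139680e-03, -9.99998395e-01]]), 'ft_force': array([-0.43841634,  0.35970786,  0.23731958]), 'wrist_torque': array([0.01774953, 0.01308276, 0.03744075]), 'grip_force': 0.0, 'width': 1.0010087503061293}
```

View pics/scene0.png

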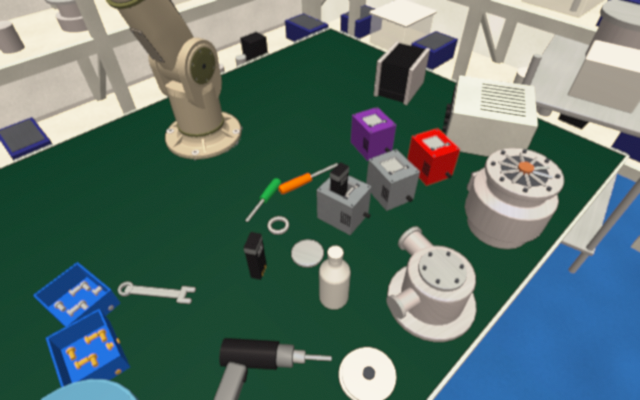

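View pics/top0.png

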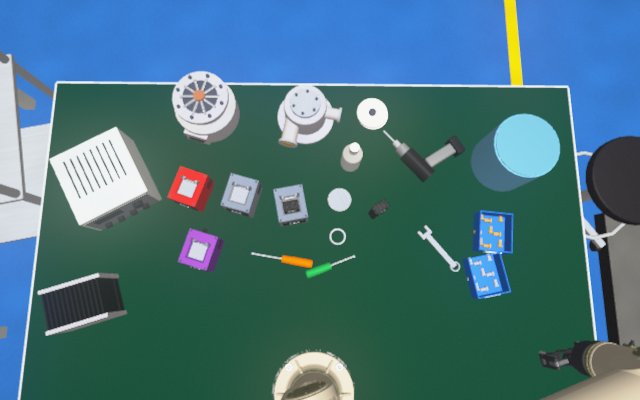

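Top view: the spare pack is at about (378,208), the empty grey dock at (240,195), and the charging dock at (290,204). Purple, red and the other items are bystanders.

```bash
cat > h.py <<'E'
from cell import status, optics
import cv2,numpy as np
def cast(n,px,z,p=None):
    p=p or optics.camera_params(n);K=np.array(p["camera_matrix"]);V=np.array(p["view"]);R=V[:3,:3];c=-R.T@V[:3,3]
    px=np.atleast_2d(np.array(px,float))
    if n=="wrist":
        d=(px-K[:2,2])/[K[0,0],K[1,1]];r=np.linalg.norm(d,axis=1,keepdims=True)+1e-9
        d=np.hstack([d/r*np.sin(r),np.cos(r)])
    else: d=np.hstack([(px-K[:2,2])/[K[0,0],K[1,1]],np.ones((len(px),1))])
    w=d@R; return c+w*((z-c[2])/w[:,2:])
E
python3 - <<'E'
from h import *
print("pack top",cast("top",[[378,208]],.12),"dockA deck",cast("top",[[240,192]],.1),"dockB",cast("top",[[290,202]],.1))
print("scene dockA",cast("scene",[[393,166]],.1),"pack",cast("scene",[[257,238]],.12))
p=optics.camera_params("wrist");V=np.array(p["view"]);c=-V[:3,:3].T@V[:3,3];s=status.state()
R=s["orientation"];print("cam in tool",R.T@(c-s["position"]),"axis",R.T@V[2,:3],"K",p["camera_matrix"])
im=cv2.imread("pics/top0.png")[155:255,210:410]
im2=cv2.imread("pics/scene0.png")[130:290,230:430]
cv2.imwrite("pics/crop1.png",cv2.resize(im,None,fx=4,fy=4,interpolation=cv2.INTER_CUBIC))
E
```

```text
pack top [[ 0.52699631 -0.18440631  0.12      ]] dockA deck [[0.5767266  0.21887386 0.1       ]] dockB [[0.54736636 0.07143824 0.1       ]]
scene dockA [[0.57825694 0.21766113 0.1       ]] pack [[ 0.53814237 -0.18233777  0.12      ]]
cam in tool [ 0.07321735  0.00019435 -0.14233108] axis [-2.85321528e-01 -5.94910224e-06  9.58431858e-01] K [[309.70691629   0.         322.70792706]
 [  0.         309.70691629 200.88750425]
 [  0.           0.           1.        ]]
```

View pics/crop1.png

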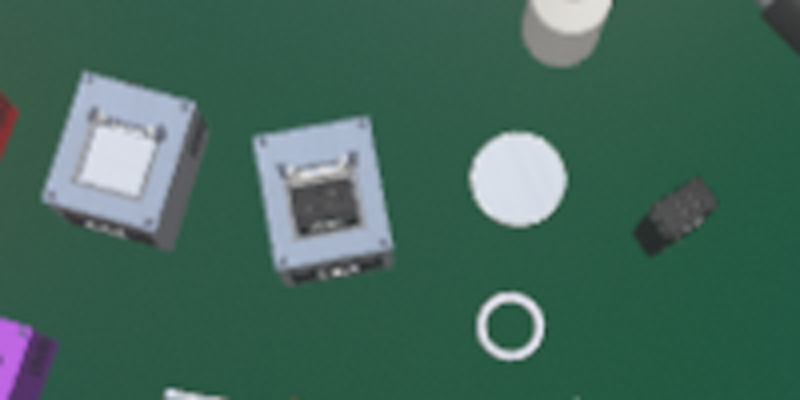

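Request:
{"method": "move_arm", "body": {
  "plan": [
    [45, -30, -20, 0, 0, -10],
    [90, -60, -40, 0, 0, -20],
    [140, -95, -60, 0, 0, -30],
    [185, -125, -80, 0, 0, -40],
    [235, -160, -100, 0, 0, -50],
    [285, -190, -100, 0, 0, -60],
    [335, -225, -100, 0, 0, -70],
    [380, -255, -100, 0, 0, -80],
    [425, -290, -100, 0, 0, -90],
    [470, -317, -100, 0, 0, -100],
    [470, -317, -100, 0, 0, -106],
    [470, -317, -100, 0, 0, -106]
  ]
}}

```text
time_s: 1.6
position: [0.5307, -0.1845, 0.3307]
orientation: [[-0.501, 0.866, -0.001], [0.866, 0.501, 0.001], [0.001, -0.001, -1.0]]
ft_force: [0.2, -0.7, -0.5]
width: 0.999
grip_force: 0.0
```

Run:
```python
from h import *
import pickle
s=status.state();p=optics.camera_params("wrist");im=optics.snapshot("wrist")
cv2.imwrite("pics/w1.png",im);pickle.dump((s,p),open("w1.pkl","wb"));print(s["position"],s["orientation"],s["qpos"],s["ft_force"])
```

```text
[ 0.53067869 -0.18452732  0.33069699] [[-5.00600072e-01  8.65678040e-01 -1.04810518e-03]
 [ 8.65678055e-01  5.00600796e-01  5.90157274e-04]
 [ 1.03556848e-03 -6.11888877e-04 -9.99999277e-01]] [ 40.27796203  15.1572291  -31.1267502   76.90539794   7.74516042
  90.10364848  40.08641127] [ 0.24809667 -0.73022429 -0.49355911]
```

View pics/w1.png

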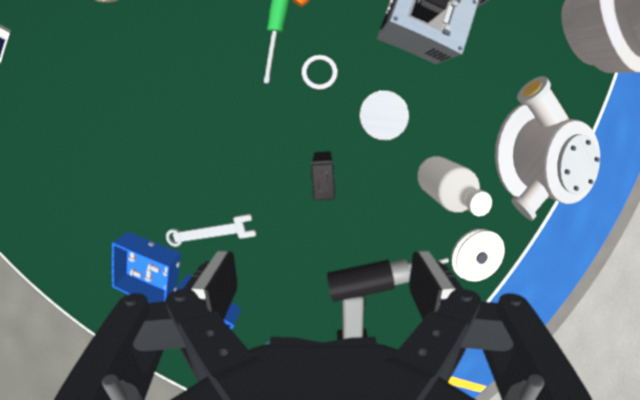

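Pack is at about (323,177): grey cap (313–334, 163–199), darker side face above it, nearly aligned with the tool.

Run:
```python
from h import *
import pickle
s,p=pickle.load(open("w1.pkl","rb"));im=cv2.imread("pics/w1.png")
r=im[145:208,303:346]; g=r.max(2); print(g[::3,::2])
hsv=cv2.cvtColor(im,cv2.COLOR_BGR2HSV)
for lo,hi in((0,90),(38,90)):
    m=((hsv[...,1]<90)&(im.max(2)<hi)&(im.max(2)>=lo)).astype(np.uint8);m2=np.zeros_like(m);m2[145:208,303:346]=m[145:208,303:346]
    m2=cv2.morphologyEx(m2,cv2.MORPH_OPEN,np.ones((3,3)))
    c=max(cv2.findContours(m2,0,2)[0],key=cv2.contourArea);rc=cv2.minAreaRect(c);b=cv2.boxPoints(rc)
    print(rc,b.round(1).tolist())
    w=cast("wrist",b,.12,p);print(w.round(4),w.mean(0),[np.linalg.norm(w[i]-w[i-1]).round(4) for i in range(4)],[np.degrees(np.arctan2(*(w[i]-w[i-1])[[1,0]])).round(1) for i in range(4)])
```

```text
[[86 87 85 86 84 87 86 86 86 85 85 85 85 85 85 87 87 86 84 86 87 84]
 [85 86 85 86 86 85 86 86 85 85 85 86 86 84 87 86 86 85 85 85 84 86]
 [87 84 84 84 85 83 71 66 64 65 62 57 54 55 76 86 86 87 86 87 85 86]
 [86 85 85 86 84 67 28 25 28 27 26 27 26 28 62 85 85 85 84 85 87 85]
 [84 86 85 85 83 53 27 29 27 27 27 24 26 26 55 82 85 85 85 85 86 85]
 [85 85 86 86 79 44 38 40 43 43 48 50 52 52 54 79 85 85 87 84 86 84]
 [86 86 85 87 82 71 72 73 68 69 67 65 65 63 61 78 85 85 85 85 86 85]
 [86 86 86 85 63 73 78 79 81 78 79 81 82 82 74 64 83 85 86 86 85 86]
 [85 86 86 84 65 75 82 83 83 83 83 82 83 82 75 64 84 84 84 85 85 84]
 [85 86 87 84 65 73 82 79 78 77 79 91 87 82 75 62 85 86 86 85 85 86]
 [86 86 86 86 66 68 82 81 83 83 80 82 73 78 75 64 85 85 86 85 87 85]
 [84 87 86 85 70 66 79 81 80 81 81 79 76 79 75 64 85 86 86 86 86 87]
 [85 86 86 87 78 65 79 75 75 80 83 80 74 75 75 59 78 85 86 86 86 85]
 [84 85 86 84 80 64 76 75 72 80 78 80 77 75 74 60 78 86 86 84 85 86]
 [85 85 85 86 80 61 74 74 71 77 78 78 80 75 73 63 75 85 86 86 86 85]
 [87 85 86 84 80 59 74 76 81 80 77 78 78 72 73 58 74 86 85 86 87 
[... 739 characters left out ...]
np.float64(0.0565), np.float64(0.0254), np.float64(0.0564), np.float64(0.0263)] [np.float64(122.5), np.float64(33.0), np.float64(-56.6), np.float64(-146.8)]
((322.5262451171875, 179.49862670898438), (39.52424240112305, 22.127269744873047), 86.98721313476562) [[310.3999938964844, 160.3000030517578], [332.5, 159.1999969482422], [334.6000061035156, 198.6999969482422], [312.5, 199.8000030517578]]
[[ 0.5107 -0.1775  0.12  ]
 [ 0.5321 -0.1636  0.12  ]
 [ 0.5582 -0.2031  0.12  ]
 [ 0.5362 -0.2175  0.12  ]] [ 0.53428644 -0.19044733  0.12      ] [np.float64(0.0474), np.float64(0.0255), np.float64(0.0474), np.float64(0.0263)] [np.float64(122.5), np.float64(33.1), np.float64(-56.6), np.float64(-146.8)]
```

Request:
{"method": "move_arm", "body": {
  "plan": [
    [-4, 0, 35, 0, 0, -3],
    [-9, 0, 80, 0, 0, -3],
    [-9, 0, 130, 0, 0, -3],
    [-9, 0, 180, 0, 0, -3],
    [-9, 0, 215, 0, 0, -3],
    [-9, 0, 235, 0, 0, -3],
    [-9, 0, 244, 0, 0, -3],
    [-9, 0, 244, 0, 0, -3],
    [-9, 0, 244, 0, 0, -3]
  ],
  "jaw": 60,
  "newtons": 60
}}

```text
time_s: 2.78
position: [0.5358, -0.1931, 0.0885]
orientation: [[-0.544, 0.839, 0.002], [0.839, 0.544, -0.001], [-0.002, 0.001, -1.0]]
ft_force: [-0.1, 0.0, 0.9]
width: 0.763
grip_force: 0.0
```

Request:
{"method": "move_arm", "body": {
  "plan": [
    [0, 0, 0, 0, 0, 0],
    [0, 0, 0, 0, 0, 0],
    [0, 0, 0, 0, 0, 0],
    [0, 0, 0, 0, 0, 0],
    [0, 0, 0, 0, 0, 0],
    [0, 0, 0, 0, 0, 0]
  ],
  "jaw": 255,
  "newtons": 60
}}

```text
time_s: 3.52
position: [0.5357, -0.1928, 0.088]
orientation: [[-0.545, 0.838, 0.001], [0.838, 0.545, -0.0], [-0.001, 0.001, -1.0]]
ft_force: [-0.0, 0.7, 6.4]
width: 0.295
grip_force: 60.1
```

Request:
{"method": "move_arm", "body": {
  "plan": [
    [0, 0, -20, 0, 0, 0],
    [0, 0, -60, 0, 0, 0],
    [0, 0, -110, 0, 0, 0],
    [20, 14, -160, 0, 0, 6],
    [55, 38, -200, 0, 0, 14],
    [95, 66, -230, 0, 0, 22],
    [140, 97, -240, 0, 0, 30],
    [180, 125, -240, 0, 0, 38],
    [220, 153, -240, 0, 0, 45],
    [250, 174, -240, 0, 0, 51],
    [260, 181, -240, 0, 0, 51],
    [260, 181, -240, 0, 0, 51]
  ]
}}

```text
time_s: 5.03
position: [0.5449, 0.1243, 0.3266]
orientation: [[0.306, 0.952, -0.001], [0.952, -0.306, -0.0], [-0.001, -0.001, -1.0]]
ft_force: [0.3, -0.1, -3.7]
width: 0.295
grip_force: 59.3
```

Run:
```python
from h import *
import pickle
s=status.state();p=optics.camera_params("wrist");im=optics.snapshot("wrist")
cv2.imwrite("pics/w2.png",im);pickle.dump((s,p),open("w2.pkl","wb"));print(s["position"],s["orientation"],s["qpos"],s["ft_force"],s["width"])
```

```text
[0.54486594 0.12434639 0.32663547] [[ 3.05856759e-01  9.52076540e-01 -1.37984315e-03]
 [ 9.52077346e-01 -3.05857302e-01 -1.95921114e-04]
 [-6.08566998e-04 -1.25379360e-03 -9.99999029e-01]] [ 11.8049733   15.45124067 -35.64152333  77.69965686   8.91076293
  89.72163776 -40.70932172] [ 0.27302327 -0.07989774 -3.68187195] 0.29541528555135754
```

View pics/w2.png

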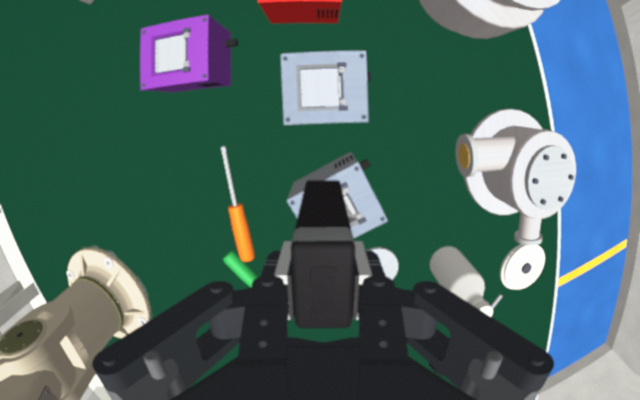

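Wrist view: the empty dock's deck is at (281–369, 50–125), with the flap and pocket at about (300–345, 67–108). The held pack is in the foreground at (323,285).

Run:
```python
from h import *
import pickle
s,p=pickle.load(open("w2.pkl","rb"));im=cv2.imread("pics/w2.png")
cv2.imwrite("pics/c2.png",cv2.resize(im[40:135,270:380],None,fx=6,fy=6,interpolation=cv2.INTER_CUBIC))
hsv=cv2.cvtColor(im,cv2.COLOR_BGR2HSV);print(im[60,310],im[115,300],im[87,315],im[128,320],im[80,367],im[80,375])
m=np.zeros(im.shape[:2],np.uint8);m[40:135,270:385]=((hsv[...,1]<80)&(im.max(2)>130))[40:135,270:385]
c=max(cv2.findContours(m,0,2)[0],key=cv2.contourArea)
w=cast("wrist",c[:,0].astype(float),.1,p)[:,:2].astype(np.float32)*1000
rc=cv2.minAreaRect(w);print(rc);b=cv2.boxPoints(rc);print(b.round(1))
for i in range(4): print(np.degrees(np.arctan2(*(b[i]-b[i-1])[::-1])),np.linalg.norm(b[i]-b[i-1]))
```

```text
[216 196 181] [218 197 183] [244 236 230] [57 81 28] [140 129 116] [58 82 28]
((578.22412109375, 220.9181365966797), (87.38030242919922, 101.29261779785156), 74.27134704589844)
[[517.6 192.6]
 [615.1 165.1]
 [638.8 249.2]
 [541.3 276.7]]
-105.728676 87.38031
-15.728646 101.29265
74.27132 87.38031
164.27135 101.29265
```

View pics/c2.png

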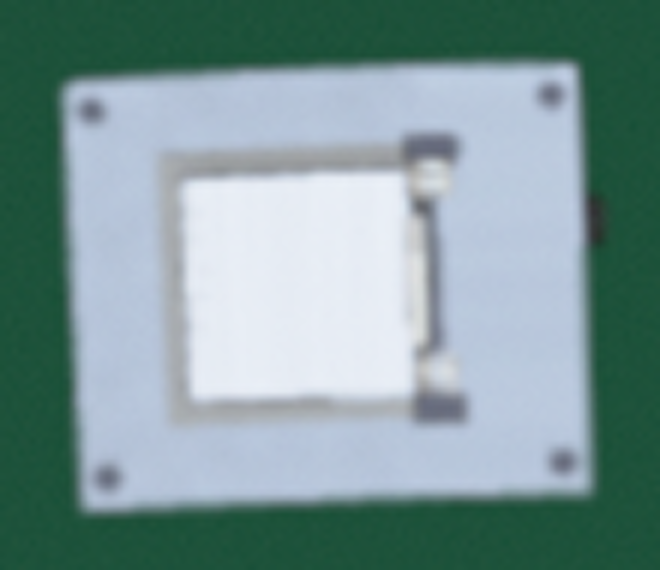

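The crop shows the deck with the pocket lead-in's front edge from (160,152) to (172,425) and the hinge on the right, so dock +x is image right.

Run:
```python
from h import *
import pickle
s,p=pickle.load(open("w2.pkl","rb"))
f=lambda q:np.c_[270,40]+(np.array(q)+.5)/6-.5
w=cast("wrist",f([[160,152],[172,425]]),.1,p)[:,:2]*1000
d=w[0]-w[1];print(w,np.linalg.norm(d),np.degrees(np.arctan2(d[1],d[0])));u=d/np.linalg.norm(d);n=np.array([u[1],-u[0]])
print("pocket from leadin",w.mean(0)+18.5*n)
# hatch edges with top camera, deck contour
im=cv2.imread("pics/top0.png");hsv=cv2.cvtColor(im,cv2.COLOR_BGR2HSV)
m=np.zeros(im.shape[:2],np.uint8);m[165:225,215:265]=((hsv[...,1]<80)&(im.max(2)>130))[165:225,215:265]
c=max(cv2.findContours(m,0,2)[0],key=cv2.contourArea);t=cast("top",c[:,0],.1)[:,:2].astype(np.float32)*1000
rc=cv2.minAreaRect(t);print(rc)
# held pack top edges
im=cv2.imread("pics/w2.png");print(im[285,250:400:2].max(1));print(im[225:340:2,323].max(1))
```

```text
[[555.13380177 256.12063348]
 [540.39977703 203.30869808]] 54.828751634915406 74.41140624045954
pocket from leadin [565.58628694 224.74319644]
((575.7002563476562, 220.97000122070312), (88.23941040039062, 101.68678283691406), 74.42070007324219)
[196 103  36  38  38  39  48  66  72  70  60  47  38  37  37  39  39  68
  89  82  75  45  40  45  52  52  55  54  52  52  55  52  52  53  52  51
  51  53  55  53  54  55  53  54  55  55  55  56  55  53  46  39  52  79
  84  91  69  39  37  36  38  39  51  64  72  72  60  46  37  39  38  39
  54  81  83]
[26 63 85 85 87 88 89 84 51 35 43 52 57 57 58 57 57 57 57 58 55 51 55 53
 55 53 55 54 54 53 52 52 52 50 52 51 52 50 51 49 50 49 50 48 49 50 49 49
 50 50 48 52 79 80 83 81 83 80]
```

Run:
```python
from h import *
import pickle
s,p=pickle.load(open("w2.pkl","rb"));R=s["orientation"];P=s["position"]
for z in(.030,.033): print((cast("wrist",[[323,243],[323,328],[294,285],[351,285]],P[2]+z,p)-P)@R*1000)
t=np.array([.565,.2247,P[2]])-P;print("delta tool",R.T@t*1000, "yaw tool x",np.degrees(np.arctan2(R[1,0],R[0,0])))
```

```text
[[ 21.83433708   0.71204784 -30.01420957]
 [-21.89009831   0.71110334 -29.98759911]
 [  2.0086923  -11.60370881 -29.98670289]
 [  2.01772817  12.59753996 -30.01705179]]
[[ 23.19408603   0.70903878 -33.01503621]
 [-19.36243842   0.7081195  -32.98913653]
 [  3.8979984  -11.27775521 -32.98826425]
 [  3.90679292  12.2770609  -33.01780251]]
delta tool [ 1.01702535e+02 -1.15247223e+01 -4.74432295e-02] yaw tool x 72.19028057128256
```

Request:
{"method": "move_arm", "body": {
  "plan": [
    [20, -3, 0, 0, 0, -2.2],
    [50, -6, 0, 0, 0, -2.2],
    [85, -10, 10, 0, 0, -2.2],
    [100, -11.5, 40, 0, 0, -2.2],
    [101, -11.5, 80, 0, 0, -2.2],
    [101, -11.5, 110, 0, 0, -2.2],
    [101, -11.5, 125, 0, 0, -2.2],
    [101, -11.5, 128, 0, 0, -2.2],
    [101, -11.5, 128, 0, 0, -2.2],
    [101, -11.5, 128, 0, 0, -2.2]
  ]
}}

```text
time_s: 6.32
position: [0.566, 0.224, 0.2008]
orientation: [[0.272, 0.962, 0.002], [0.962, -0.272, 0.001], [0.001, 0.002, -1.0]]
ft_force: [0.1, -0.1, -2.7]
width: 0.29
grip_force: 59.3
```

Run:
```python
from h import *
s=status.state();P=s["position"];R=s["orientation"];print(P,np.degrees(np.arctan2(R[1,0],R[0,0])),s["ft_force"])
a=cv2.resize(optics.snapshot("scene")[110:260,290:470],None,fx=4.4,fy=4,interpolation=cv2.INTER_CUBIC)
cv2.imwrite("pics/s3.png",a[:600,:800])
```

```text
[0.56603402 0.22395733 0.20076554] 74.22538460097456 [ 0.07507697 -0.06785476 -2.69694835]
```

View pics/s3.png

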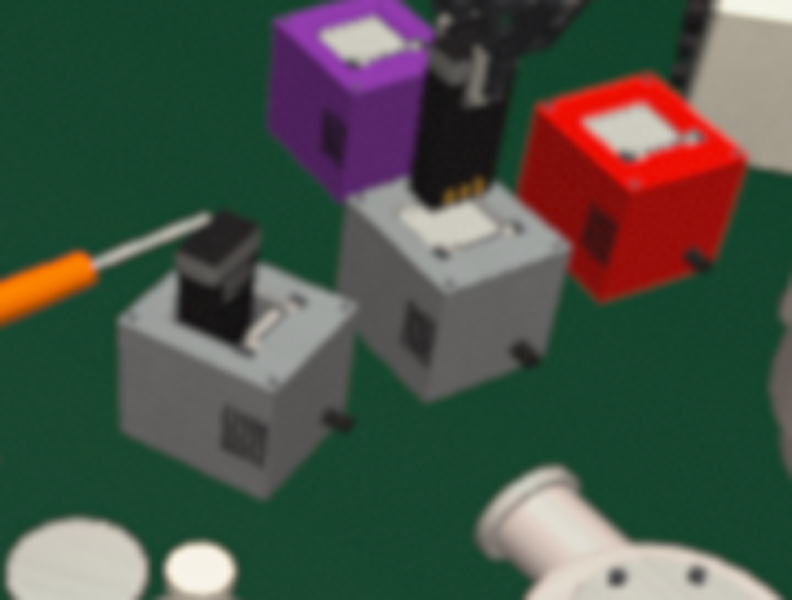

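Pack hangs just above the empty dock's flap, aligned. Descending slowly.

Request:
{"method": "move_arm", "body": {
  "plan": [
    [0, 0, 5, 0, 0, 0],
    [0, 0, 10, 0, 0, 0],
    [0, 0, 14, 0, 0, 0],
    [0, 0, 17, 0, 0, 0],
    [0, 0, 20, 0, 0, 0],
    [0, 0, 23, 0, 0, 0],
    [0, 0, 26, 0, 0, 0]
  ]
}}

```text
time_s: 7.25
position: [0.5663, 0.2234, 0.174]
orientation: [[0.272, 0.962, 0.002], [0.962, -0.272, 0.0], [0.001, 0.002, -1.0]]
ft_force: [0.7, -0.9, 4.3]
width: 0.296
grip_force: 60.4
```

Request:
{"method": "move_arm", "body": {
  "plan": [
    [0, 0, 3, 0, 0, 0],
    [0, 0, 6, 0, 0, 0],
    [0, 0, 9, 0, 0, 0],
    [0, 0, 12, 0, 0, 0],
    [0, 0, 15, 0, 0, 0]
  ]
}}

```text
time_s: 7.88
position: [0.565, 0.224, 0.158]
orientation: [[0.271, 0.962, -0.001], [0.962, -0.271, 0.0], [0.0, -0.001, -1.0]]
ft_force: [-2.2, 2.0, 2.7]
width: 0.296
grip_force: 60.2
```

Request:
{"method": "move_arm", "body": {
  "plan": [
    [0, 0, 3, 0, 0, 0],
    [0, 0, 6, 0, 0, 0],
    [0, 0, 9, 0, 0, 0],
    [0, 0, 12, 0, 0, 0]
  ]
}}

```text
time_s: 8.38
position: [0.5652, 0.2236, 0.1459]
orientation: [[0.272, 0.962, -0.001], [0.962, -0.272, -0.0], [-0.0, -0.001, -1.0]]
ft_force: [-3.7, 1.6, 2.1]
width: 0.294
grip_force: 60.0
```

Request:
{"method": "move_arm", "body": {
  "plan": [
    [0, 0, 2, 0, 0, 0],
    [0, 0, 4, 0, 0, 0],
    [0, 0, 6, 0, 0, 0],
    [0, 0, 8, 0, 0, 0],
    [0, 0, 10, 0, 0, 0]
  ]
}}

```text
time_s: 9.0
position: [0.565, 0.2236, 0.1359]
orientation: [[0.272, 0.962, -0.001], [0.962, -0.272, -0.0], [-0.0, -0.001, -1.0]]
ft_force: [-3.5, 0.7, 0.1]
width: 0.294
grip_force: 59.7
```

Request:
{"method": "move_arm", "body": {
  "plan": [
    [0, 0, 1.5, 0, 0, 0],
    [0, 0, 3, 0, 0, 0],
    [0, 0, 4, 0, 0, 0]
  ]
}}

```text
time_s: 9.38
position: [0.5653, 0.2236, 0.1321]
orientation: [[0.272, 0.962, -0.0], [0.962, -0.272, -0.0], [-0.0, -0.0, -1.0]]
ft_force: [-3.8, 0.8, -0.1]
width: 0.293
grip_force: 59.7
```

Request:
{"method": "move_arm", "body": {
  "plan": [
    [0, 0, 1, 0, 0, 0],
    [0, 0, 2, 0, 0, 0],
    [0, 0, 3, 0, 0, 0]
  ]
}}

```text
time_s: 9.75
position: [0.5654, 0.2237, 0.1293]
orientation: [[0.272, 0.962, 0.0], [0.962, -0.272, 0.0], [0.0, 0.0, -1.0]]
ft_force: [-4.6, 1.2, -0.2]
width: 0.295
grip_force: 59.7
```

Request:
{"method": "move_arm", "body": {
  "plan": [
    [0, 0, 1, 0, 0, 0],
    [0, 0, 2, 0, 0, 0],
    [0, 0, 3, 0, 0, 0]
  ]
}}

```text
time_s: 10.12
position: [0.5655, 0.2237, 0.1264]
orientation: [[0.272, 0.962, 0.0], [0.962, -0.272, 0.0], [0.0, 0.0, -1.0]]
ft_force: [-4.1, 1.6, 0.5]
width: 0.294
grip_force: 59.7
```

Request:
{"method": "move_arm", "body": {
  "plan": [
    [0, 0, 1, 0, 0, 0],
    [0, 0, 2, 0, 0, 0]
  ]
}}

```text
time_s: 10.38
position: [0.5654, 0.2236, 0.1244]
orientation: [[0.272, 0.962, 0.0], [0.962, -0.272, 0.0], [0.0, 0.0, -1.0]]
ft_force: [-4.5, 0.9, 1.1]
width: 0.297
grip_force: 59.7
```

Request:
{"method": "move_arm", "body": {
  "plan": [
    [0, 0, 1, 0, 0, 0],
    [0, 0, 2, 0, 0, 0]
  ]
}}

```text
time_s: 10.62
position: [0.5656, 0.2238, 0.1229]
orientation: [[0.272, 0.962, 0.001], [0.962, -0.272, 0.0], [0.0, 0.0, -1.0]]
ft_force: [-7.2, -0.4, 8.3]
width: 0.294
grip_force: 60.8
```

Request:
{"method": "move_arm", "body": {
  "plan": [
    [0, 0, 1, 0, 0, 0],
    [0, 0, 2, 0, 0, 0]
  ]
}}

```text
time_s: 10.88
position: [0.5657, 0.224, 0.1221]
orientation: [[0.272, 0.962, 0.001], [0.962, -0.272, 0.0], [0.001, 0.001, -1.0]]
ft_force: [-9.9, -2.0, 16.9]
width: 0.291
grip_force: 61.9
```

Block reached: force rises about 10 N per mm, and the depth is plausible. Easing off slightly, then releasing.

Request:
{"method": "move_arm", "body": {
  "plan": [
    [0, 0, 0, 0, 0, 0],
    [0, 0, -1, 0, 0, 0],
    [0, 0, -1, 0, 0, 0]
  ]
}}

```text
time_s: 11.25
position: [0.5656, 0.2238, 0.1225]
orientation: [[0.272, 0.962, 0.001], [0.962, -0.272, 0.0], [0.0, 0.001, -1.0]]
ft_force: [-6.3, -0.0, 8.8]
width: 0.297
grip_force: 60.8
```

Request:
{"method": "move_arm", "body": {
  "plan": [
    [0, 0, 0, 0, 0, 0],
    [0, 0, 0, 0, 0, 0],
    [0, 0, 0, 0, 0, 0],
    [0, 0, 0, 0, 0, 0],
    [0, 0, 0, 0, 0, 0]
  ],
  "jaw": 60
}}

```text
time_s: 11.88
position: [0.5655, 0.2236, 0.1213]
orientation: [[0.272, 0.962, 0.0], [0.962, -0.272, 0.0], [0.0, 0.0, -1.0]]
ft_force: [-0.1, 0.2, 0.0]
width: 0.764
grip_force: 0.0
```

Request:
{"method": "move_arm", "body": {
  "plan": [
    [0, 0, -5, 0, 0, 0],
    [0, 0, -20, 0, 0, 0],
    [0, 0, -45, 0, 0, 0],
    [0, 0, -80, 0, 0, 0],
    [0, 0, -120, 0, 0, 0],
    [-30, 0, -160, 0, 0, 0],
    [-70, 0, -190, 0, 0, 0],
    [-110, 0, -200, 0, 0, 0],
    [-110, 0, -200, 0, 0, 0],
    [-110, 0, -200, 0, 0, 0]
  ]
}}

```text
time_s: 13.12
position: [0.5354, 0.1184, 0.3221]
orientation: [[0.271, 0.962, 0.001], [0.962, -0.271, 0.0], [0.001, 0.001, -1.0]]
ft_force: [-0.0, 0.2, -0.6]
width: 0.764
grip_force: 0.0
```

Run:
```python
from h import *
a=cv2.resize(optics.snapshot("scene")[110:260,290:470],None,fx=2.2,fy=2.2,interpolation=cv2.INTER_CUBIC)
p=optics.camera_params("wrist");w=optics.snapshot("wrist");cv2.imwrite("pics/w4f.png",w)
b=cv2.resize(w[30:180,240:420],(396,330),interpolation=cv2.INTER_CUBIC)
cv2.imwrite("pics/f4.png",np.hstack([a,b]));import pickle;pickle.dump(p,open("w4.pkl","wb"))
```

```text
(no output)
```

View pics/f4.png

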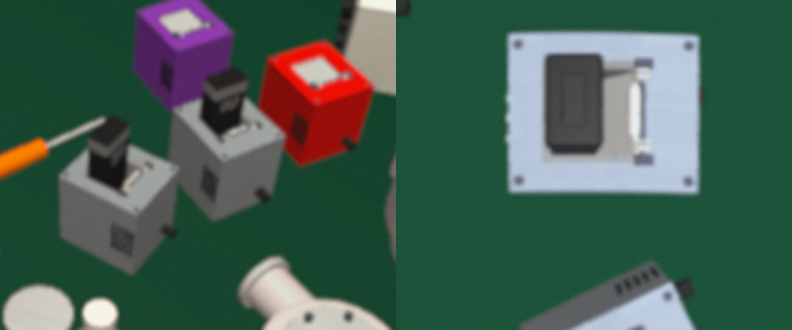

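The pack stands upright in the empty dock. Its top is level with the charging pack's, and the flap is open behind it. Dock_b and the other items in view look undisturbed.

```bash
python3 -c "
from cell import env
print(env.close_job())"
```

```text
the job is handed in; nothing more can be done
None
```

The spare pack is upright in the empty dock, pressed down onto what felt like the contact block with just under 20 N and released; the job was handed in at about 13 s with the arm clear, and no verdict came back.

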